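# Find and mark the slip angle of a vinyl puck

### The job

Raise the slip tester's plate by its handle, slowly (about one and a half degrees a second), until the vinyl puck lying on it lets go and slides down to the stop bar by itself; stop raising as soon as it goes and leave the plate standing at that angle. Then note the angle: bring the red needle down by its knob until it bears definitely but lightly on the head of the plate's brass zero screw, with about four newtons and never more than eight, without pushing the plate down, and leave it resting there. Do not touch the puck, and leave the other things on the bench alone.

Things in the scene. Friction and masses are not known exactly. Their poses are not given: they have to be found in the camera images.
- tester: Slip tester, standing fixed on the bench: grey base 250 x 340 x 30 mm with a tilting plate, a white quadrant scale and a red needle. Its origin lies on the bench under the middle of the plate's width; its z is up and its y runs along the plate from the hinge to the handle. The hinge axis runs along its x at y = -160 mm, 55 mm above the bench.
- plate (a joint): Tilt of the plate in rad, 0 when level (as at the start), growing as the handle end is raised, to 0.87 at most. The hinge is stiff with friction (3.6 N m): the plate stays where it is left. At the handle, raising takes about 14 to 16 N, pressing down about 6 N. The puck lets go somewhere between 0.27 and 0.49 rad (15 and 28 degrees) and then takes about a second or more to reach the stop bar.
- plate_hinge (a point): Point on the hinge axis at mid-width of the plate; turns with the plate: x is the hinge axis, y runs along the plate to the handle, z is square to the plate, upwards. The bare aluminium plate is 160 mm wide, 6 mm thick, from y = 0 to 300 mm, its top face at z = 3 mm. A black stop bar 14 mm high stands across it at y = 24 to 36 mm.
- plate_handle (a point): Middle of the handle: a black round bar 12 mm thick, 122 mm long, parallel to the hinge axis, 345 mm from it, at the plate's own height (55 mm above the bench when level), 39 mm clear of the plate's end between two struts 110 mm apart. Pinch it from above, fingers closing along the tester's y; it can turn between the pads. Axes as plate_hinge.
- zero_screw (a point): On the axis of the brass zero-setting screw, at the plate's mid-thickness. The screw stands up, square to the plate, in a lug on the plate's edge at the tester's +x side, 165 mm from the hinge and 100 mm from mid-width. Its round head (screw_c0, a dome 10 mm across) is where the needle comes to bear; its top stands 1 to 7 mm above this point, set differently each time and locked.
- needle (a joint): Angle of the red needle in rad about the same hinge axis, 0 when level, growing upwards; bearing on the screw it reads the plate's angle give or take 0.018 rad, by the screw's setting. It starts raised, well above any slip angle. Light friction (0.16 N m) keeps it where it is left; moving it takes about 1 N at the knob, and what is pressed beyond that comes on the screw times 1.2.
- needle_foot (a point): Underside of the needle 165 mm from the hinge, the spot that meets the top of the screw's head. The needle is a flat red bar, 4 mm thick and 8 mm high, beside the quadrant on the tester's +x side, about 100 mm from the middle of the plate.
- needle_tab (a point): Centre line of the needle's red knob: a round stub 14 mm thick and 47 mm long, parallel to the hinge axis, 200 mm from it, pointing to the tester's +x; the point is 27 mm out from the needle's inner face, 20 mm from the stub's outer end. Press the knob down from above with closed fingers. The needle swings in an arc about the hinge axis.
- puck: The puck under test: a pressed blue vinyl disc 95 mm across and 28 mm thick with a cream label on top, about 0.2 kg, lying flat on the plate, its centre 178 to 210 mm from the hinge. Origin at the centre of its underside. Against the stop bar its centre is 83.5 mm from the hinge.
- labels: Bystander: stack of cream paper record labels, 100 mm across, 24 mm high, loose on the bench. Origin at the centre of its underside.
- spare: Bystander: spare blue vinyl puck, 95 mm across, 28 mm thick, loose on the bench beyond the hinge end. Origin at the centre of its underside.
- pliers: Bystander: needle-nose pliers, about 190 mm long, 16 mm high, lying on the bench beside the quadrant. Origin under the rivet.
Not all that is in view belongs to the job. What is shaped like the puck but green or turquoise is not meant.

How it is judged:
By the outcome, as a careful person would: the job done as asked, in the order asked, and still so for the second after the job is handed in, with the robot touching nothing.
It also fails if it takes over 72 s, if anything falls off the work surface, if the arm or the gripper's body presses on something with over 40 N, if the wrist force passes 120 N, or if a joint passes its speed limit or range.

### The arm

A 6-joint arm with a two-finger parallel gripper is mounted at the origin on the work surface. World frame = base frame: x ahead of the robot, y to its left, z up, the work surface at z = 0. Lengths are in m, angles in degrees, forces in N, time in s.
With the tool pointing down it reaches from about 0.4 to 0.825 m from the base axis. Payload 7 kg.
Tool frame: the origin (TCP) lies between the finger pads; the fingertips stand 19 mm ahead of it and the grasp point (between the pads) is the TCP; z points along the fingers, y is the line along which they close (so a half turn about z gives the same grasp; the last joint's range is limited). The gripper opens to 88 mm and grips with 3 to 60 N. Pads are 19 mm wide; open, the fingers measure 130 mm over their backs; the gripper's body (78 mm by 193 mm) begins 47 mm behind the grasp point.
Start: joints at [88.356, 20.546, 0.682, 0, -70.136, -16.507], TCP at [0.21, 0.641, 0.246] pointing down, gripper open.
Joint ranges: [-176.03, 176.03], [-82.01, 121.73], [-58.28, 71.71], [-173.87, 95.51], [-174.79, -0.11], [-173.66, 173.66]. Speed limits (degrees/s): [136.94, 136.94, 172.46, 180, 180, 180].

### API

Orientations are given as [roll, pitch, yaw] about the fixed x, y, z axes, in that order (R = Rz(yaw) Ry(pitch) Rx(roll)).
In Python, from plant import r gives the robot as it stands. The module is installed in compiled form; this text tells all that it offers.
- The arm moves only by the shell command python3 -m pendant 'ROWS' [OPENING] [FORCE]. ROWS is JSON, a list of rows, each a list of 6 numbers: the shift along the tool's x, y, z in mm, then the turn, a rotation vector about the tool's x, y, z in rad. In form: [[tx, ty, tz, wx, wy, wz], ...]. A call has 1 to 20 rows; each row is the pose to reach, as a shift and turn from the pose commanded when the call began, along the tool's axes at that moment; what a row does not reach only later rows make up. A row lasts 1/8 s, in which the tool goes at most 62.5 mm and 10.7 degrees, less where a joint would pass 70% of its speed; a pose out of reach is approached as far as the arm can. A call with a gripper value outside its range is refused whole. OPENING is the finger opening in mm, from 0 to 87.6, set as the call begins (- or left out, the last holds). The fingers move at their own pace and stop on an object; FORCE is the grip in N (left out, the last holds). Time passes only in rows, so rows that repeat a pose let the fingers close. It gives the time, the measured TCP pose, the force, the opening and the grip force at its end, in the units of the state.
- r.get_state(): the state, without advancing time (a new reading comes with each control period).
- r.capture(name): name is "side" or "top" or "wrist"; returns the picture (480x640x3 uint8, red, green, blue); there is no depth.
- r.camera_params(name): a dict with "mtx" (3x3 intrinsics, pixels), "rvec" (rotation vector, rad) and "tvec" (3), from world to camera coordinates, as OpenCV has them; the wrist camera has in their place "mount" (4x4, takes a point from camera to tool coordinates, whose origin is the TCP and whose axes are the flange's). Camera axes: x right, y down, z forward; pixel columns grow to the right and rows downward; lengths in m; the calibration is good to about 2 mm. A picture is of the moment at which its call begins: read the wrist's pose just before it. camera_params takes no time and is no camera call.
- r.close_job(): hands the job in; it is judged then, once.
The state is a dict: "time_s": time; "joints": joint angles; "qd": joint speeds; "joint_torque": joint torques, N m; "tcp_pos": TCP position; "eef_rot": TCP orientation; "contact_force": force on the tool from outside, world axes, zero at the start; "moment": the same for the moment, N m; "gripper_width": finger opening in m; "gripper_force": force on a finger pad.
Only numpy, scipy, OpenCV 4.12 (cv2) and the standard library are available. Lean on these libraries where they do the work, as an engineer would, in place of code of your own. Each camera call takes 0.05 s, during which the arm holds its last target. There are 200 camera calls.

## Working session

There is one attempt and no reset: what is moved stays moved. The work goes in short steps, Python scripts to look and compute and a shell command to move; the robot and the scene stay as the last step left them, time stands still between calls to the robot, and variables do not carry over. Pictures are saved under pics/ and viewed, at most 10 in all, crops included, and the job is handed in when it is done.

```bash
mkdir -p pics
cat > h.py <<'E'
import numpy as np, cv2
from plant import r
def ray(name,u,v):
    p=r.camera_params(name); K=np.array(p['mtx'])
    d=cv2.undistortPoints(np.array([[[u,v]]],float),K,None)[0,0]
    R=cv2.Rodrigues(np.array(p['rvec'],float))[0]; t=np.array(p['tvec'],float).ravel()
    return -R.T@t, R.T@np.array([d[0],d[1],1.])
def plane(name,u,v,z):
    c,d=ray(name,u,v); return c+d*(z-c[2])/d[2]
def proj(name,P):
    p=r.camera_params(name)
    return cv2.projectPoints(np.array(P,float).reshape(-1,1,3),np.array(p['rvec'],float),np.array(p['tvec'],float),np.array(p['mtx']),None)[0][:,0]
def snap(name,f):
    im=r.capture(name); cv2.imwrite('pics/'+f,im[:,:,::-1]); return im
E
python3 - <<'E'
from h import *
s=r.get_state(); print(s)
for n in('top','side'):
    snap(n,n+'0.png'); print(n,ray(n,320,240))
E
```

```text
{'time_s': 0.0, 'joints': array([ 8.83550229e+01,  2.05920485e+01,  6.32278427e-01, -2.03180230e-02,
       -7.01361951e+01, -1.65072901e+01]), 'qd': array([-0.06852511, -0.03166071, -0.03177494,  0.01230059, -0.16881303,
       -0.04503837]), 'joint_torque': array([ 7.31876244e-04, -5.82722676e+01,  2.93048984e+01,  6.99690118e+00,
        7.00510878e-03, -1.74358020e-04]), 'tcp_pos': array([0.21016614, 0.64094898, 0.24460376]), 'eef_rot': array([ 1.79902563e+02, -8.95717470e-03, -1.81591793e+01]), 'contact_force': array([0.32388078, 0.05396796, 0.22682935]), 'moment': array([0.00457443, 0.03292329, 0.02820323]), 'gripper_force': 0.0, 'gripper_width': 0.08773554221240344}
top (array([0.37644185, 0.00331784, 1.06542992]), array([ 0.16565627,  0.01763647, -0.98607188]))
side (array([ 0.40159939, -0.53045136,  0.72731776]), array([ 0.15846821,  0.63967291, -0.75236085]))
```

View pics/top0.png

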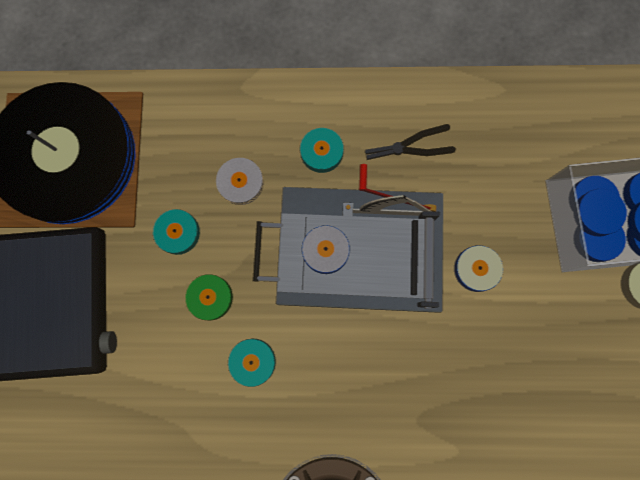

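View pics/side0.png

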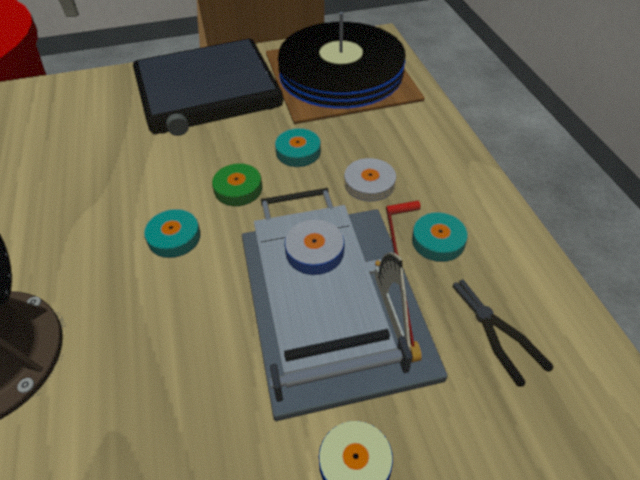

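The puck on the plate is at top (325,248), side (314,242): it lies on the tester's plate with an orange spot, so it is the one meant. The spare is at top (480,268), and the handle bar is at top (258,250). The knob is at top (363,178) and the lug and screw at (348,209). The tester's y is roughly world +y and its x is roughly world +x.

Run:
```python
from h import *
im=cv2.imread('pics/top0.png'); sd=cv2.imread('pics/side0.png')
def bar(im,x0,y0,x1,y1,thr):
    m=(im[y0:y1,x0:x1].max(2)<thr).astype(np.uint8)
    n,l,st,c=cv2.connectedComponentsWithStats(m)
    k=1+np.argmax(st[1:,4]); ys,xs=np.where(l==k); 
    return cv2.minAreaRect(np.c_[xs+x0,ys+y0].astype(np.float32)),st[k]
def ends(rc):
    b=cv2.boxPoints(rc); d=sorted([(np.linalg.norm(b[i]-b[(i+1)%4]),i) for i in range(4)])
    return [ (b[i]+b[(i+1)%4])/2 for _,i in d[:2]]
for nm,i,box,z in(('top',im,(248,215,268,290),.055),('top',im,(405,212,422,300),.069),('side',sd,(260,185,335,206),.061),('side',sd,(280,325,395,365),.069)):
    rc,st=bar(i,*box,60); e=[plane(nm,*p,z) for p in ends(rc)]
    print(nm,rc,np.round(e,4).tolist(),'mid',np.round(sum(e)/2,4),'len',np.linalg.norm(e[0]-e[1]))
def blob(im,x0,y0,x1,y1):
    hs=cv2.cvtColor(im[y0:y1,x0:x1],cv2.COLOR_BGR2HSV)
    m=cv2.inRange(hs,(5,150,100),(25,255,255)); M=cv2.moments(m,True)
    return M['m10']/M['m00']+x0,M['m01']/M['m00']+y0,M['m00']
for nm,i,b in(('top',im,(300,225,350,272)),('side',sd,(285,220,345,262))):
    u,v,a=blob(i,*b); print('puck',nm,u,v,a,plane(nm,u,v,.086))
for nm,i,b in(('top',im,(340,155,440,215)),('side',sd,(375,195,425,365))):
    hs=cv2.cvtColor(i,cv2.COLOR_BGR2HSV); m=(cv2.inRange(hs,(0,170,80),(4,255,255))|cv2.inRange(hs,(175,170,80),(180,255,255)))
    ys,xs=np.where(m[b[1]:b[3],b[0]:b[2]]>0); xs+=b[0]; ys+=b[1]; print(nm,len(xs),xs.min(),xs.max(),ys.min(),ys.max())
c=np.vstack([cv2.resize(im[150:320,245:450],None,fx=2.8,fy=2.8)]); cv2.imwrite('pics/c1.png',c)
c=cv2.resize(sd[180:400,240:450],None,fx=2.7,fy=2.7); cv2.imwrite('pics/c2.png',c)
```

```text
top ((257.3252258300781, 250.6217041015625), (5.121963024139404, 59.20191192626953), 3.814074993133545) [[0.5856, 0.1459, 0.055], [0.4644, 0.1513, 0.055]] mid [0.525  0.1486 0.055 ] len 0.12131831440296954
top ((414.0, 257.0), (74.0, 6.0), 90.0) [[0.5843, -0.1674, 0.069], [0.4364, -0.1632, 0.069]] mid [ 0.5103 -0.1653  0.069 ] len 0.14799224878970668
side ((294.1790466308594, 196.05450439453125), (4.966636657714844, 65.10572814941406), 80.36246490478516) [[0.5838, 0.1459, 0.061], [0.4683, 0.1516, 0.061]] mid [0.526  0.1488 0.061 ] len 0.11565708485885429
side ((336.52984619140625, 344.63873291015625), (9.776483535766602, 105.95394897460938), 77.86317443847656) [[0.586, -0.1665, 0.069], [0.4384, -0.1596, 0.069]] mid [ 0.5122 -0.163   0.069 ] len 0.147829216897093
puck top 325.27638190954775 248.28643216080403 199.0 [0.52448053 0.01044734 0.086     ]
puck side 313.9672897196262 240.5841121495327 214.0 [0.52721541 0.01633799 0.086     ]
top 203 360 429 164 208
side 297 387 419 201 343
```

View pics/c2.png

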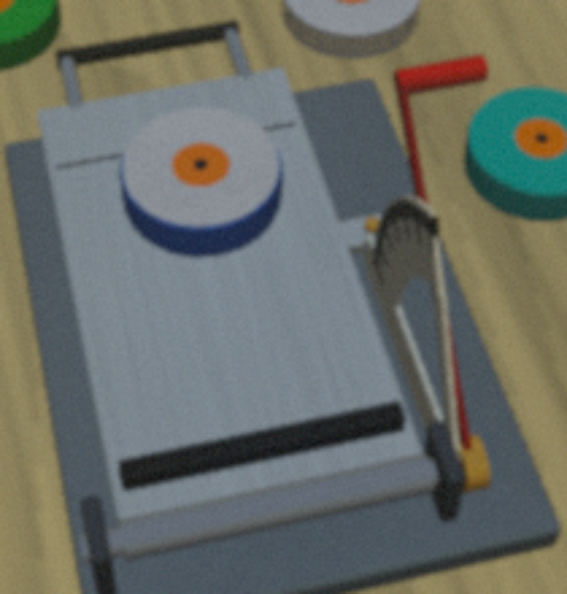

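Handle middle is (0.525, 0.1487, 0.055), with tester yaw about -2.6° and the hinge at about (0.510, -0.196). The handle-to-stop-bar distance measures 313 mm against 315 expected, so the fit holds. Moving above the handle.

```bash
python3 -m pendant '[[20,16,0,0,0,-0.02],[60,50,10,0,0,-0.05],[105,86,20,0,0,-0.08],[150,122,30,0,0,-0.11],[195,160,45,0,0,-0.14],[240,196,55,0,0,-0.17],[285,233,65,0,0,-0.2],[330,270,75,0,0,-0.22],[375,306,88,0,0,-0.24],[415,338,100,0,0,-0.26],[440,360,110,0,0,-0.2716],[453,370,115,0,0,-0.2716],[453,370,115,0,0,-0.2716],[453,370,115,0,0,-0.2716]]' 30 40
python3 - <<'E'
from h import *
s=r.get_state(); print(s['tcp_pos'],s['eef_rot'],s['gripper_width'])
snap('wrist','w1.png'); p=r.camera_params('wrist'); M=np.array(p['mount']); K=np.array(p['mtx'])
from scipy.spatial.transform import Rotation as R
Rw=R.from_euler('xyz',s['eef_rot'],degrees=True).as_matrix()
for P in([.525,.1487,.055],[.585,.1459,.055],[.4644,.1513,.055]):
    q=Rw.T@(np.array(P)-s['tcp_pos']); q=np.linalg.inv(M)@np.r_[q,1]; q=q[:3]; print(np.round((K@(q/q[2]))[:2],1))
E
```

```text
time_s: 1.85
tcp_pos: [0.5254, 0.1494, 0.1308]
eef_rot: [-180.0, -0.0, -2.6]
contact_force: [0.2, 0.6, -0.3]
gripper_width: 0.0299
gripper_force: 0.0
[0.5253793  0.14941729 0.13081812] [-1.79985935e+02 -1.71857974e-02 -2.56442547e+00] 0.02994666664085492
[325.3 259.8]
[325.4 144.2]
[325.5 360.6]
```

View pics/w1.png

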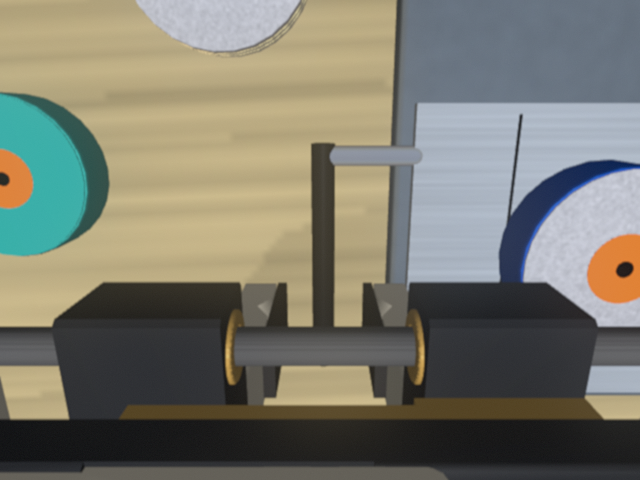

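The handle runs vertically at column 323, centred between the fingers (265–385), so no sideways correction is needed. Descending and gripping.

```bash
python3 -m pendant '[[0,0,6,0,0,0],[0,0,18,0,0,0],[0,0,30,0,0,0],[0,0,42,0,0,0],[0,0,54,0,0,0],[0,0,64,0,0,0],[0,0,70,0,0,0],[0,0,70,0,0,0]]' 30 40
python3 -m pendant '[[0,0,0,0,0,0],[0,0,0,0,0,0],[0,0,0,0,0,0],[0,0,0,0,0,0]]' 0 40
cat > chk.py <<'E'
# prints tilt (from TCP relative to hinge) and puck distance from hinge; exit 1 if puck moved
from h import *
import sys,os,json
s=r.get_state(); p=s['tcp_pos']
X=np.array([.999,-.0454,0]);Y=np.array([.0454,.999,0]);Z=np.array([0,0,1.])
H=np.array([.5095,-.196,.055]); Z0=json.load(open('z0')) if os.path.exists('z0') else p[2]
if not os.path.exists('z0'): json.dump(p[2],open('z0','w'))
th=np.arcsin((p[2]-Z0)/.345)
y=np.cos(th)*Y+np.sin(th)*Z; n=-np.sin(th)*Y+np.cos(th)*Z
out=[]
for nm in('side','top'):
    im=r.capture(nm); hs=cv2.cvtColor(im,cv2.COLOR_RGB2HSV); m=cv2.inRange(hs,(5,150,60),(25,255,255))
    # search along the plate around expected mid-line
    line=proj(nm,[H+y*d+X*.0+n*.031 for d in np.linspace(.07,.22,40)])
    k=np.zeros_like(m); cv2.polylines(k,[line.round().astype(np.int32)],False,255,32)
    nb,l,st,c=cv2.connectedComponentsWithStats(m&k)
    if nb<2: out.append((None,0)); continue
    i=1+np.argmax(st[1:,4]); c0,d=ray(nm,*c[i]); t=((H+n*.031-c0)@n)/(d@n); q=c0+d*t-H
    out.append((round(1000*float(q@y),1),int(st[i,4])))
b=json.load(open('b0')) if os.path.exists('b0') else [o[0] for o in out]
if not os.path.exists('b0'): json.dump(b,open('b0','w'))
dv=[o[0]-q for o,q in zip(out,b) if o[0] is not None and q is not None and o[1]>60]
print('t',round(s['time_s'],2),'deg',round(np.degrees(th),2),'puck',out,'F',np.round(s['contact_force'],1),'tcp',np.round(p,4),'w',round(s['gripper_width'],4))
sys.exit(1 if (dv and min(dv)<-9) else 0)
E
python3 chk.py
```

```text
time_s: 2.9
tcp_pos: [0.5253, 0.1485, 0.0601]
eef_rot: [180.0, 0.0, -2.6]
contact_force: [-0.9, 0.8, 1.4]
gripper_width: 0.0302
gripper_force: 0.0
time_s: 3.4
tcp_pos: [0.5259, 0.1502, 0.061]
eef_rot: [-179.9, -0.1, -2.6]
contact_force: [-2.0, 6.9, 0.3]
gripper_width: 0.0107
gripper_force: 40.0
t 3.4 deg 0.0 puck [(213.0, 217), (206.9, 204)] F [-2.   6.9  0.3] tcp [0.5259 0.1502 0.061 ] w 0.0107
```

```bash
python3 -m pendant '[[0,0,-1.1,0,0,0],[0,0,-2.3,0,0,0],[0,0,-3.4,0,0,0],[0,0,-4.5,0,0,0],[0,0,-5.6,0,0,0],[0,0.1,-6.8,0,0,0],[0,0.1,-7.9,0,0,0],[0,0.1,-9,0,0,0],[0,0.1,-10.2,0,0,0],[0,0.2,-11.3,0,0,0],[0,0.2,-12.4,0,0,0],[0,0.3,-13.5,0,0,0],[0,0.3,-14.7,0,0,0],[0,0.4,-15.8,0,0,0],[0,0.4,-16.9,0,0,0],[0,0.5,-18,0,0,0],[0,0.5,-19.2,0,0,0],[0,0.6,-20.3,0,0,0],[0,0.7,-21.4,0,0,0],[0,0.7,-22.5,0,0,0]]' && python3 chk.py
```

```text
time_s: 6.0
tcp_pos: [0.5258, 0.1496, 0.082]
eef_rot: [-179.9, -0.0, -2.6]
contact_force: [3.9, 7.9, -15.4]
gripper_width: 0.0106
gripper_force: 40.0
t 6.0 deg 3.49 puck [(212.7, 232), (206.9, 204)] F [  3.9   7.9 -15.4] tcp [0.5258 0.1496 0.082 ] w 0.0106
```

```bash
python3 -m pendant '[[0,0,-1.1,0,0,0],[0,0,-2.2,0,0,0],[0,0.1,-3.4,0,0,0],[0,0.2,-4.5,0,0,0],[0,0.3,-5.6,0,0,0],[0,0.4,-6.7,0,0,0],[0,0.5,-7.9,0,0,0],[0,0.6,-9,0,0,0],[0,0.7,-10.1,0,0,0],[0,0.8,-11.2,0,0,0],[0,0.9,-12.4,0,0,0],[0,1,-13.5,0,0,0],[0,1.1,-14.6,0,0,0],[0,1.2,-15.7,0,0,0],[0,1.3,-16.8,0,0,0],[0,1.4,-18,0,0,0],[0,1.5,-19.1,0,0,0],[0,1.6,-20.2,0,0,0],[0,1.7,-21.3,0,0,0],[0,1.8,-22.4,0,0,0]]' && python3 chk.py && python3 -m pendant '[[0,0.2,-1.1,0,0,0],[0,0.3,-2.2,0,0,0],[0,0.5,-3.3,0,0,0],[0,0.7,-4.4,0,0,0],[0,0.8,-5.6,0,0,0],[0,1,-6.7,0,0,0],[0,1.2,-7.8,0,0,0],[0,1.4,-8.9,0,0,0],[0,1.6,-10,0,0,0],[0,1.7,-11.1,0,0,0],[0,1.9,-12.2,0,0,0],[0,2.1,-13.4,0,0,0],[0,2.3,-14.5,0,0,0],[0,2.5,-15.6,0,0,0],[0,2.7,-16.7,0,0,0],[0,2.9,-17.8,0,0,0],[0,3.1,-18.9,0,0,0],[0,3.3,-20,0,0,0],[0,3.5,-21.2,0,0,0],[0,3.7,-22.3,0,0,0]]' && python3 chk.py
```

```text
time_s: 8.6
tcp_pos: [0.5256, 0.1475, 0.1043]
eef_rot: [-179.9, -0.0, -2.6]
contact_force: [5.3, 5.6, -15.6]
gripper_width: 0.0106
gripper_force: 40.0
t 8.6 deg 7.21 puck [(212.0, 255), (207.0, 217)] F [  5.3   5.6 -15.6] tcp [0.5256 0.1475 0.1043] w 0.0106
time_s: 11.2
tcp_pos: [0.5254, 0.1441, 0.1266]
eef_rot: [-179.8, -0.0, -2.6]
contact_force: [4.4, 6.8, -15.6]
gripper_width: 0.0108
gripper_force: 40.0
t 11.2 deg 10.96 puck [(211.8, 271), (207.0, 218)] F [  4.4   6.8 -15.6] tcp [0.5254 0.1441 0.1266] w 0.0108
```

```bash
sed -i "s/for nm in('side','top')/for nm in('side',)/; s/<-9/<-3/" chk.py
P="python3 -m pendant"; C="python3 chk.py"
(python3 -m pendant '[[0,0.2,-1.1,0,0,0],[0,0.5,-2.2,0,0,0],[0,0.7,-3.3,0,0,0],[0,0.9,-4.4,0,0,0],[0,1.1,-5.5,0,0,0],[0,1.4,-6.6,0,0,0],[0,1.6,-7.7,0,0,0],[0,1.9,-8.8,0,0,0],[0,2.1,-9.9,0,0,0],[0,2.4,-11,0,0,0],[0,2.6,-12.1,0,0,0],[0,2.9,-13.2,0,0,0],[0,3.2,-14.3,0,0,0],[0,3.4,-15.4,0,0,0],[0,3.7,-16.5,0,0,0],[0,4,-17.6,0,0,0]]' && python3 chk.py && 
python3 -m pendant '[[0,0.3,-1.2,0,0,0],[0,0.6,-2.3,0,0,0],[0,0.9,-3.5,0,0,0]]' && python3 chk.py &&
python3 -m pendant '[[0,0.3,-1.2,0,0,0],[0,0.6,-2.3,0,0,0],[0,0.9,-3.5,0,0,0]]' && python3 chk.py &&
python3 -m pendant '[[0,0.3,-1.2,0,0,0],[0,0.6,-2.3,0,0,0],[0,1,-3.5,0,0,0]]' && python3 chk.py &&
python3 -m pendant '[[0,0.3,-1.2,0,0,0],[0,0.6,-2.3,0,0,0],[0,1,-3.5,0,0,0]]' && python3 chk.py &&
python3 -m pendant '[[0,0.3,-1.2,0,0,0],[0,0.7,-2.3,0,0,0],[0,1,-3.4,0,0,0]]' && python3 chk.py &&
python3 -m pendant '[[0,0.4,-1.2,0,0,0],[0,0.7,-2.3,0,0,0],[0,1.1,-3.4,0,0,0]]' && python3 chk.py &&
python3 -m pendant '[[0,0.4,-1.2,0,0,0],[0,0.7,-2.3,0,0,0],[0,1.1,-3.4,0,0,0]]' && python3 chk.py &&
python3 -m pendant '[[0,0.4,-1.2,0,0,0],[0,0.7,-2.3,0,0,0],[0,1.1,-3.4,0,0,0]]' && python3 chk.py &&
python3 -m pendant '[[0,0.4,-1.1,0,0,0],[0,0.8,-2.3,0,0,0],[0,1.2,-3.4,0,0,0]]' && python3 chk.py &&
python3 -m pendant '[[0,0.4,-1.1,0,0,0],[0,0.8,-2.3,0,0,0],[0,1.2,-3.4,0,0,0]]' && python3 chk.py) | grep -E '^t '
```

```text
t 13.3 deg 13.95 puck [(211.7, 284)] F [  4.2   7.7 -14.5] tcp [0.5253 0.1403 0.1442] w 0.0108
t 13.72 deg 14.55 puck [(211.4, 291)] F [  4.7   7.9 -14.7] tcp [0.5252 0.1394 0.1477] w 0.0106
t 14.15 deg 15.15 puck [(211.6, 292)] F [  4.2   8.3 -14.1] tcp [0.5252 0.1385 0.1512] w 0.0109
t 14.57 deg 15.75 puck [(211.5, 295)] F [  4.4   7.5 -13.5] tcp [0.5252 0.1376 0.1547] w 0.0108
t 15.0 deg 16.36 puck [(211.5, 301)] F [  4.    8.8 -14.1] tcp [0.5251 0.1366 0.1582] w 0.0111
t 15.43 deg 16.95 puck [(211.5, 298)] F [  4.8   8.2 -13.2] tcp [0.5251 0.1356 0.1616] w 0.0107
t 15.85 deg 17.54 puck [(211.4, 303)] F [  4.5   9.  -13.7] tcp [0.525  0.1346 0.165 ] w 0.0105
t 16.27 deg 18.14 puck [(211.3, 304)] F [  3.2   8.2 -13.8] tcp [0.525  0.1335 0.1684] w 0.0106
t 16.7 deg 18.72 puck [(211.3, 306)] F [  3.9   9.6 -13.9] tcp [0.5249 0.1324 0.1718] w 0.0106
t 17.12 deg 19.33 puck [(211.2, 307)] F [  3.5   8.9 -12.5] tcp [0.5249 0.1313 0.1752] w 0.0106
t 17.55 deg 19.93 puck [(211.4, 314)] F [  3.7   9.3 -13.6] tcp [0.5248 0.1301 0.1786] w 0.0103
```

```bash
sed -i "s/<-3 /<-3.0 /; s/min(dv)<-3)/min(dv)<-3.2)/" chk.py
(python3 -m pendant '[[0,0.4,-1.1,0,0,0],[0,0.8,-2.3,0,0,0],[0,1.2,-3.4,0,0,0]]' && python3 chk.py &&
python3 -m pendant '[[0,0.4,-1.1,0,0,0],[0,0.8,-2.2,0,0,0],[0,1.3,-3.3,0,0,0]]' && python3 chk.py &&
python3 -m pendant '[[0,0.4,-1.1,0,0,0],[0,0.8,-2.2,0,0,0],[0,1.3,-3.3,0,0,0]]' && python3 chk.py &&
python3 -m pendant '[[0,0.4,-1.1,0,0,0],[0,0.9,-2.2,0,0,0],[0,1.3,-3.3,0,0,0]]' && python3 chk.py &&
python3 -m pendant '[[0,0.4,-1.1,0,0,0],[0,0.9,-2.2,0,0,0],[0,1.4,-3.3,0,0,0]]' && python3 chk.py &&
python3 -m pendant '[[0,0.5,-1.1,0,0,0],[0,0.9,-2.2,0,0,0],[0,1.4,-3.3,0,0,0]]' && python3 chk.py &&
python3 -m pendant '[[0,0.5,-1.1,0,0,0],[0,1,-2.2,0,0,0],[0,1.5,-3.3,0,0,0]]' && python3 chk.py &&
python3 -m pendant '[[0,0.5,-1.1,0,0,0],[0,1,-2.2,0,0,0],[0,1.5,-3.3,0,0,0]]' && python3 chk.py &&
python3 -m pendant '[[0,0.5,-1.1,0,0,0],[0,1,-2.2,0,0,0],[0,1.5,-3.3,0,0,0]]' && python3 chk.py &&
python3 -m pendant '[[0,0.5,-1.1,0,0,0],[0,1,-2.2,0,0,0],[0,1.6,-3.2,0,0,0]]' && python3 chk.py &&
python3 -m pendant '[[0,0.5,-1.1,0,0,0],[0,1,-2.2,0,0,0],[0,1.6,-3.2,0,0,0]]' && python3 chk.py &&
python3 -m pendant '[[0,0.5,-1.1,0,0,0],[0,1.1,-2.2,0,0,0],[0,1.6,-3.2,0,0,0]]' && python3 chk.py &&
python3 -m pendant '[[0,0.5,-1.1,0,0,0],[0,1.1,-2.2,0,0,0],[0,1.7,-3.2,0,0,0]]' && python3 chk.py) | grep -E '^t '
```

```text
t 17.98 deg 20.52 puck [(211.2, 313)] F [  4.1   7.6 -13. ] tcp [0.5248 0.1289 0.182 ] w 0.0105
t 18.4 deg 21.11 puck [(211.2, 316)] F [  4.9  10.  -12.5] tcp [0.5247 0.1277 0.1853] w 0.0106
t 18.82 deg 21.7 puck [(211.2, 321)] F [  4.2   8.8 -13.5] tcp [0.5247 0.1265 0.1886] w 0.011
t 19.25 deg 22.29 puck [(211.1, 319)] F [  3.4   9.7 -13.3] tcp [0.5246 0.1252 0.1919] w 0.0104
t 19.68 deg 22.88 puck [(211.3, 326)] F [  4.1   9.5 -13.3] tcp [0.5245 0.1238 0.1952] w 0.0106
t 20.1 deg 23.48 puck [(211.2, 333)] F [  4.    9.9 -12.7] tcp [0.5245 0.1225 0.1985] w 0.0108
t 20.52 deg 24.09 puck [(211.1, 332)] F [  3.9   9.7 -12. ] tcp [0.5244 0.121  0.2019] w 0.0108
t 20.95 deg 24.68 puck [(211.2, 333)] F [  4.6  10.7 -10.5] tcp [0.5244 0.1196 0.2051] w 0.0107
t 21.38 deg 25.29 puck [(211.0, 337)] F [  4.1  11.1 -13. ] tcp [0.5243 0.1181 0.2084] w 0.0107
t 21.8 deg 25.88 puck [(209.1, 341)] F [  2.8  11.4 -12. ] tcp [0.5242 0.1166 0.2116] w 0.0109
```

```bash
(python3 -m pendant '[[0,0,0,0,0,0],[0,0,0,0,0,0],[0,0,0,0,0,0],[0,0,0,0,0,0]]';python3 chk.py; python3 -m pendant '[[0,0,0,0,0,0],[0,0,0,0,0,0],[0,0,0,0,0,0],[0,0,0,0,0,0],[0,0,0,0,0,0],[0,0,0,0,0,0],[0,0,0,0,0,0],[0,0,0,0,0,0]]';python3 chk.py) | grep '^t '
```

```text
t 22.35 deg 25.91 puck [(181.0, 351)] F [  3.1   9.7 -11.9] tcp [0.5242 0.1166 0.2118] w 0.0109
t 23.4 deg 25.9 puck [(88.0, 398)] F [  3.2   8.9 -10.7] tcp [0.5242 0.1166 0.2117] w 0.0107
```

The puck let go at 25.9° and is now at the stop bar. Releasing and rising straight up.

```bash
python3 -m pendant '[[0,0,0,0,0,0],[0,0,0,0,0,0],[0,0,0,0,0,0]]' 26 40; python3 -m pendant '[[0,0,-4,0,0,0],[0,0,-14,0,0,0],[0,0,-30,0,0,0],[0,0,-50,0,0,0],[0,0,-70,0,0,0],[0,0,-85,0,0,0],[0,0,-90,0,0,0],[0,0,-90,0,0,0]]'
python3 - <<'E'
from h import *
X=np.array([.999,-.0454,0]);Y=np.array([.0454,.999,0]);Z=np.array([0,0,1.]);H=np.array([.5095,-.196,.055])
rays=[]
for n,b in(('top',(345,150,440,215)),('side',(370,170,430,365))):
    im=snap(n,n+'2.png'); hs=cv2.cvtColor(im,cv2.COLOR_RGB2HSV)
    m=cv2.inRange(hs,(0,150,60),(4,255,255))|cv2.inRange(hs,(175,150,60),(180,255,255))
    k=np.zeros_like(m); k[b[1]:b[3],b[0]:b[2]]=255; m&=k
    o=cv2.morphologyEx(m,cv2.MORPH_OPEN,np.ones((5,5),np.uint8)) # knob only
    nb,l,st,c=cv2.connectedComponentsWithStats(o); i=1+np.argmax(st[1:,4]); print(n,st[i],c[i]); rays.append(ray(n,*c[i]))
(c1,d1),(c2,d2)=rays
A=np.c_[d1,-d2]; t=np.linalg.lstsq(A,c2-c1,rcond=None)[0]; p,q=c1+t[0]*d1,c2+t[1]*d2
P=(p+q)/2; w=P-H; print('gap',np.linalg.norm(p-q),P,'x',w@X,'y',w@Y,'z',w[2],'r',np.hypot(w@Y,w[2]),'ang',np.degrees(np.arctan2(w[2],w@Y)))
# handle/plate check
th=np.radians(25.9); print('handle px',proj('side',[H+.345*(np.cos(th)*Y+np.sin(th)*Z)]),proj('top',[H+.345*(np.cos(th)*Y+np.sin(th)*Z)]))
print(r.get_state()['tcp_pos'])
E
```

```text
time_s: 23.82
tcp_pos: [0.5239, 0.1137, 0.213]
eef_rot: [180.0, -0.0, -2.6]
contact_force: [0.8, -0.3, 1.0]
gripper_width: 0.0255
gripper_force: 0.0
time_s: 24.82
tcp_pos: [0.5238, 0.114, 0.3028]
eef_rot: [-180.0, -0.0, -2.6]
contact_force: [-0.1, 0.2, 0.3]
gripper_width: 0.0257
gripper_force: 0.0
top [360 165   7  25 162] [362.7962963  176.59259259]
side [387 202  32  11 235] [402.52765957 207.16595745]
gap 0.0012589533706518301 [ 0.63623735 -0.05690269  0.20023696] x 0.12029559475944696 y 0.1447120850960718 z 0.1452369551291008 r 0.20502526846226823 ang 45.10371755262176
handle px [[292.75869251 143.39384243]] [[265.01154377 238.51354038]]
[0.52355606 0.11390601 0.30203921]
```

View pics/side2.png

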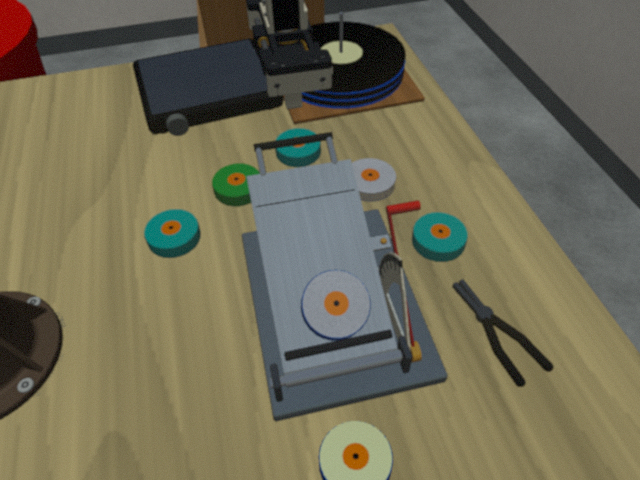

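The side picture shows the puck resting at the stop bar (336,303), the plate standing, and the needle still up with its knob at (402,207). The knob triangulates to radius 205 mm at 45° with a 1.3 mm ray gap, which is consistent with 200 mm. Moving above it with the fingers closed.

```bash
python3 -m pendant '[[12,16,0,0,0,0],[36,48,0,0,0,0],[62,82,0,0,0,0],[90,118,0,0,0,0],[115,150,0,0,0,0],[127,167,0,0,0,0],[127,167,15,0,0,0],[127,167,35,0,0,0],[127,167,50,0,0,0],[127,167,57,0,0,0],[127,167,57,0,0,0],[127,167,57,0,0,0]]' 0 20
python3 - <<'E'
from h import *
from scipy.spatial.transform import Rotation as R
s=r.get_state(); im=snap('wrist','w2.png'); p=r.camera_params('wrist'); M=np.array(p['mount']); K=np.array(p['mtx'])
Rw=R.from_euler('xyz',s['eef_rot'],degrees=True).as_matrix(); print(s['tcp_pos'],s['contact_force'])
im=snap('top','t3.png'); 
for q in([0,0,.019],[0,.02,.019],[0,-.02,.019]):
    q=np.linalg.inv(M)@np.r_[q,1]; q=q[:3]; print('tip px',np.round((K@(q/q[2]))[:2],1))
E
```

```text
time_s: 26.42
tcp_pos: [0.6436, -0.0584, 0.2465]
eef_rot: [-180.0, -0.1, -2.6]
contact_force: [0.3, 0.7, 0.9]
gripper_width: 0.0003
gripper_force: 0.0
[ 0.64358219 -0.05836416  0.24653567] [0.30283712 0.65567961 0.86901263]
tip px [323.7 305.4]
tip px [373.5 305.4]
tip px [273.9 305.5]
```

View pics/w2.png

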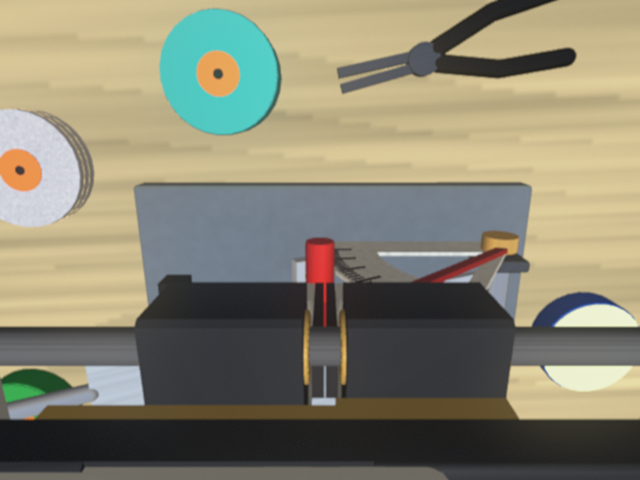

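```bash
python3 -m pendant '[[1,-1,4,0,0,0],[2,-1.5,10,0,0,0],[3,-1.5,15,0,0,0],[3,-1.5,18,0,0,0],[3,-1.5,20,0,0,0],[3,-1.5,22,0,0,0],[3,-2.5,24,0,0,0],[3,-4,26,0,0,0],[3,-6,28,0,0,0],[3,-8,30,0,0,0],[3,-9.5,32,0,0,0],[3,-10.5,33,0,0,0],[3,-10.5,33,0,0,0]]'
python3 - <<'E'
from h import *
im=snap('side','s4.png'); im=im[170:330,330:530]; cv2.imwrite('pics/s4c.png',cv2.resize(im[:,:,::-1],None,fx=3.5,fy=3.5))
E
```

```text
time_s: 28.15
tcp_pos: [0.6467, -0.0481, 0.2127]
eef_rot: [-180.0, 0.0, -2.6]
contact_force: [-1.1, 0.5, 0.8]
gripper_width: 0.0006
gripper_force: 0.1
```

View pics/s4c.png

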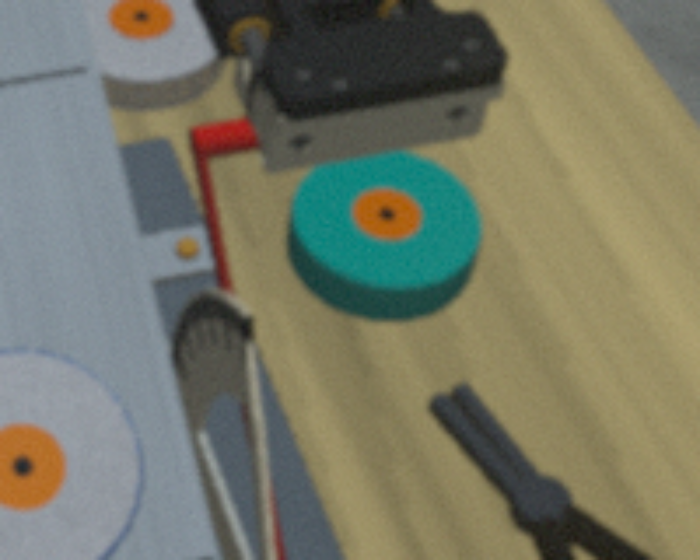

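Run:
```python
from h import *
X=np.array([.999,-.0454,0]);Y=np.array([.0454,.999,0]);Z=np.array([0,0,1.]);H=np.array([.5095,-.196,.055])
for f in('side2','s4'):
    hs=cv2.cvtColor(cv2.imread(f'pics/{f}.png'),cv2.COLOR_BGR2HSV)
    m=cv2.inRange(hs,(0,150,60),(4,255,255))|cv2.inRange(hs,(175,150,60),(180,255,255))
    ys,xs=np.where(m[190:225,380:396]>0); print(f,xs.min()+380,[ (u+380,ys[xs==u].min()+190,ys[xs==u].max()+190) for u in range(7,16,2) if (xs==u).any()])
for a in(48,46,44,42,40): 
    t=np.radians(a); print(a,proj('side',[H+x*X+.203*(np.cos(t)*Y+np.sin(t)*Z) for x in(.1,.147)]).round(1).tolist())
```

```text
side2 387 [(387, np.int64(207), np.int64(211)), (389, np.int64(206), np.int64(219)), (391, np.int64(206), np.int64(224)), (393, np.int64(205), np.int64(212)), (395, np.int64(205), np.int64(212))]
s4 385 [(387, np.int64(207), np.int64(220)), (389, np.int64(206), np.int64(224)), (391, np.int64(206), np.int64(213)), (393, np.int64(205), np.int64(213)), (395, np.int64(205), np.int64(212))]
48 [[390.2, 211.5], [423.3, 205.5]]
46 [[388.8, 211.3], [421.6, 205.4]]
44 [[387.4, 211.3], [419.9, 205.5]]
42 [[386.1, 211.5], [418.3, 205.7]]
40 [[384.8, 211.9], [416.7, 206.1]]
```

```bash
python3 -m pendant '[[0,-1,2,0,0,0],[0,-2,4,0,0,0],[0,-3.5,6,0,0,0],[0,-5,8,0,0,0],[0,-6.5,10,0,0,0],[0,-8,12,0,0,0],[0,-9.5,14,0,0,0],[0,-10.5,16,0,0,0],[0,-12,18,0,0,0],[0,-13.3,20,0,0,0],[0,-14.6,22,0,0,0],[0,-16,24,0,0,0],[0,-17.2,26,0,0,0],[0,-18.3,27.5,0,0,0],[0,-19,29,0,0,0],[0,-19.6,30,0,0,0],[0,-19.6,30,0,0,0]]'
python3 - <<'E'
from h import *
im=snap('side','s5.png')
X=np.array([.999,-.0454,0]);Y=np.array([.0454,.999,0]);Z=np.array([0,0,1.]);H=np.array([.5095,-.196,.055])
hs=cv2.cvtColor(cv2.imread(f'pics/s5.png'),cv2.COLOR_BGR2HSV)
m=cv2.inRange(hs,(0,150,60),(4,255,255))|cv2.inRange(hs,(175,150,60),(180,255,255))
ys,xs=np.where(m[190:235,370:396]>0); print(xs.min()+370,[ (u+370,ys[xs==u].min()+190,ys[xs==u].max()+190) for u in range(0,26,2) if (xs==u).any()])
for a in(36,34,32,30,28,26): 
    t=np.radians(a); print(a,proj('side',[H+x*X+.203*(np.cos(t)*Y+np.sin(t)*Z) for x in(.1,.147)]).round(1).tolist())
E
```

```text
time_s: 30.32
tcp_pos: [0.6475, -0.0287, 0.1826]
eef_rot: [180.0, 0.0, -2.6]
contact_force: [-0.1, -0.1, 0.2]
gripper_width: 0.0006
gripper_force: 0.0
379 [(380, np.int64(211), np.int64(217)), (382, np.int64(211), np.int64(226)), (384, np.int64(210), np.int64(233)), (386, np.int64(210), np.int64(217)), (388, np.int64(210), np.int64(216)), (390, np.int64(209), np.int64(216)), (392, np.int64(209), np.int64(215)), (394, np.int64(209), np.int64(215))]
36 [[382.5, 213.1], [413.8, 207.4]]
34 [[381.4, 213.9], [412.4, 208.3]]
32 [[380.3, 214.9], [411.1, 209.3]]
30 [[379.3, 216.0], [409.9, 210.5]]
28 [[378.4, 217.3], [408.7, 211.8]]
26 [[377.5, 218.7], [407.6, 213.2]]
```

```bash
cat > f.py <<'E'
from plant import r
import sys
s=r.get_state(); f=s['contact_force']; print('F',round(s['time_s'],2),f.round(1),s['tcp_pos'].round(4)); sys.exit(1 if f[2]>3 else 0)
E
(python3 -m pendant '[[0,-0.3,0.6,0,0,0],[0,-0.7,1.2,0,0,0],[0,-1,1.8,0,0,0],[0,-1.3,2.4,0,0,0],[0,-1.6,3,0,0,0],[0,-2,3.6,0,0,0],[0,-2.3,4.2,0,0,0],[0,-2.6,4.8,0,0,0],[0,-2.9,5.4,0,0,0],[0,-3.2,6,0,0,0],[0,-3.6,6.6,0,0,0],[0,-3.9,7.2,0,0,0],[0,-4.2,7.8,0,0,0]]' && python3 f.py &&
python3 -m pendant '[[0,0,0.15,0,0,0],[0,-0.15,0.3,0,0,0]]' && python3 f.py &&
python3 -m pendant '[[0,0,0.15,0,0,0],[0,-0.15,0.3,0,0,0]]' && python3 f.py &&
python3 -m pendant '[[0,0,0.15,0,0,0],[0,-0.15,0.3,0,0,0]]' && python3 f.py &&
python3 -m pendant '[[0,0,0.15,0,0,0],[0,-0.15,0.3,0,0,0]]' && python3 f.py &&
python3 -m pendant '[[0,0,0.15,0,0,0],[0,-0.15,0.3,0,0,0]]' && python3 f.py &&
python3 -m pendant '[[0,0,0.15,0,0,0],[0,-0.15,0.3,0,0,0]]' && python3 f.py &&
python3 -m pendant '[[0,0,0.15,0,0,0],[0,-0.15,0.3,0,0,0]]' && python3 f.py &&
python3 -m pendant '[[0,0,0.15,0,0,0],[0,-0.15,0.3,0,0,0]]' && python3 f.py &&
python3 -m pendant '[[0,0,0.15,0,0,0],[0,-0.15,0.3,0,0,0]]' && python3 f.py &&
python3 -m pendant '[[0,0,0.15,0,0,0],[0,-0.15,0.3,0,0,0]]' && python3 f.py &&
python3 -m pendant '[[0,0,0.15,0,0,0],[0,-0.15,0.3,0,0,0]]' && python3 f.py &&
python3 -m pendant '[[0,0,0.15,0,0,0],[0,-0.15,0.3,0,0,0]]' && python3 f.py) | grep '^F '
```

```text
F 32.0 [-0.4  0.1  1.2] [ 0.6478 -0.0244  0.175 ]
F 32.25 [-0.2 -0.   0.6] [ 0.6478 -0.0243  0.1747]
F 32.5 [ 0.7 -0.6  0.6] [ 0.6478 -0.0242  0.1744]
F 32.75 [ 0.4 -0.8  0.5] [ 0.6478 -0.024   0.1741]
F 33.0 [-0.3 -0.   0.6] [ 0.6478 -0.0238  0.1738]
F 33.25 [-0.2 -0.1  2. ] [ 0.6478 -0.0237  0.1735]
F 33.5 [0.1 0.8 0.9] [ 0.6478 -0.0236  0.1732]
F 33.75 [ 1.1 -0.1  1.8] [ 0.6478 -0.0234  0.1728]
F 34.0 [0.4 0.2 2.2] [ 0.6479 -0.0233  0.1727]
F 34.25 [-0.4 -0.4  1.9] [ 0.6479 -0.0232  0.1724]
F 34.5 [-0.2 -1.1  3.6] [ 0.6479 -0.0231  0.1722]
```

```bash
cat > a.py <<'E'
from h import *
import sys
L=[]
for i in range(int(sys.argv[1])):
    r.capture('side'); L.append(r.get_state()['contact_force'][2])
s=r.get_state(); print('A',round(s['time_s'],2),'Fz',round(np.mean(L),2),'sd',round(np.std(L),2),s['tcp_pos'].round(4))
E
python3 a.py 8
```

```text
A 34.9 Fz 4.38 sd 0.79 [ 0.6479 -0.0231  0.1721]
```

```bash
python3 -m pendant '[[0,0,0.05,0,0,0],[0,0,0.1,0,0,0]]' | grep force; python3 a.py 8
python3 - <<'E'
from h import *
im=snap('side','s6.png'); cv2.imwrite('pics/s6c.png',cv2.resize(im[190:290,350:450][:,:,::-1],None,fx=5,fy=5,interpolation=cv2.INTER_CUBIC))
E
```

```text
contact_force: [-0.6, -0.9, 5.0]
gripper_force: 2.7
A 35.55 Fz 5.04 sd 0.24 [ 0.6479 -0.023   0.172 ]
```

View pics/s6c.png

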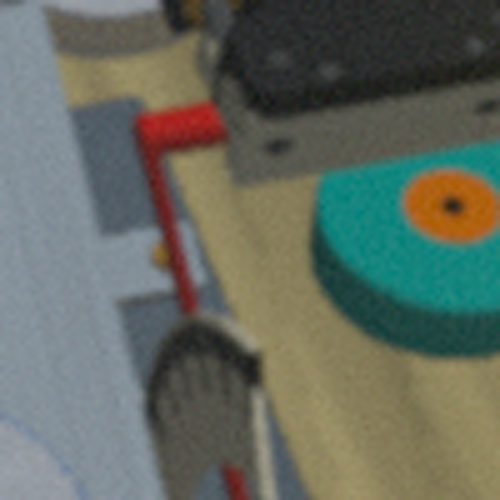

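The needle crosses the brass screw head at crop (160,255), and the steady reading is 5.0 N, about 4 N on the screw. Withdrawing straight up.

```bash
python3 -m pendant '[[0,0,-0.5,0,0,0],[0,0,-2,0,0,0],[0,0,-6,0,0,0],[0,0,-16,0,0,0],[0,0,-35,0,0,0],[0,0,-60,0,0,0],[0,0,-80,0,0,0],[0,0,-90,0,0,0],[0,0,-90,0,0,0],[0,0,-90,0,0,0]]'
python3 - <<'E'
from h import *
im=snap('side','s7.png'); cv2.imwrite('pics/s7c.png',cv2.resize(im[120:380,230:450][:,:,::-1],None,fx=2.3,fy=2.3,interpolation=cv2.INTER_CUBIC))
E
```

```text
time_s: 36.85
tcp_pos: [0.6474, -0.0229, 0.2609]
eef_rot: [180.0, 0.1, -2.6]
contact_force: [-0.8, 0.7, -1.2]
gripper_width: 0.0004
gripper_force: 0.0
```

View pics/s7c.png

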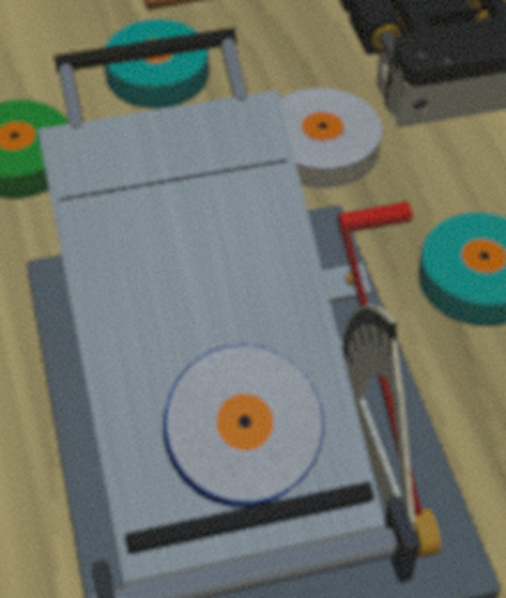

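The plate is standing, the puck rests on the stop bar (crop 245,500), the needle lies on the screw (350,280), and the gripper is clear. Handing in.

```bash
python3 -c "
from plant import r
print(r.close_job())"
```

```text
the job is handed in; nothing more can be done
None
```

The job is handed in: the puck let go at about 25.9° and slid to the stop bar, the plate stands at that angle, and the needle rests on the zero screw after a press I estimate at 4 N (5.0 N read at the wrist).

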